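Set the cigar cutter's length stop and push a cigar up to it

TASK

On the cigar cutter, push the sliding length stop along its rail until its black index line stands on the red tape (not the blue), then push the long cigar gently along the trough, by its blunt foot, until its rounded head touches the stop, ready to be cut. Use only the fingertips to push: do not pinch or lift the stop or the cigar, and leave the stop on the red tape. Leave the blade lever parked back and the other things on the bench where they are.

Things in the scene. Friction and masses are not known exactly. Their poses are not given: they have to be found in the camera images.
- cutter: Fixed cigar cutter: white plastic board 84 (x) by 336 (y) by 16 mm high, with an aluminium V trough along it. Origin: centre of its underside, on the bench. y runs along the trough from the foot end to the stop end, z up. A cigar in the trough has its axis at x = 0, 36 mm above the bench; the trough's lips are 31 mm above the bench and 18 mm apart, so most of the cigar stands proud.
- stop: Length stop: grey block astride the trough, 56 mm wide, 28 mm long (cutter y), top 56 mm above the bench (brass screw head on it to 66). Slides only along cutter y, friction about 5 N, stays where left. Origin on the plane of its steel striking face (towards cigar and blade), over the trough axis, 16 mm above the bench; axes as the cutter's; the block spans y = 0 to 28 mm. Push it on either end face.
- stop_face (a point): Centre of the stop's striking face, on the trough axis, 36 mm above the bench; the cigar's head must touch here. The black index line (2 mm wide, over the block's top and as small pointers over the board on both sides) runs along the edge of this face. Axes as the cutter's.
- red_mark: Strip of red tape 8 mm wide across the board, seen on both sides of the trough: the length wanted. Fixed. Origin: on the tape's centre line, on the trough axis, 16 mm above the bench; axes as the cutter's. It may lie on either side of the stop's starting place.
- blue_mark: The same in blue: another size, not wanted now. Origin and axes as for the red tape.
- cigar: Long dark brown cigar, rigid, 20 mm in diameter, 180 mm long, about 30 g, lying loose in the trough; it slides easily. Origin: middle of its length, on its axis, 36 mm above the bench. Its y axis points along it to the head (it may roll, so x and z may turn). It starts well short of the stop, its foot near the trough's foot end.
- cigar_head (a point): Tip of the cigar's rounded head (radius 10 mm), on its axis.
- cigar_foot (a point): Centre of the cigar's blunt, lighter brown foot end, on its axis; push here along the cutter's +y.
- blade (a point): Where the steel shear plate crosses the trough axis (cutter y = -40 mm, 36 mm above the bench). The plate is 5 mm thick: two cheeks from 13 to 33 mm either side of the axis, up to 50 mm above the bench, the cigar lying between them. Beyond it (cutter x = 40 to 58 mm) stands the lever's pivot post, up to 70 mm high.
- lever (a joint): The cutter's blade lever with a dark wooden grip, hinged on the far side of the trough at the shear plate. 0 = leaning back 57 degrees from upright, away from the robot, grows (rad) as it is pulled down towards the robot. It is parked at 0 to 0.15 and is to stay back.
- lever_tip (a point): Top of the lever's wooden grip, about 150 mm above the bench and 195 mm beyond the trough axis when parked at 0.
- gum_pot: Bystander: amber glass jar with a white lid, 52 mm in diameter, 55 mm high, beyond the stop end of the cutter's far side. Origin under its centre.
- chaveta: Bystander: flat steel knife of a cigar roller, about 95 by 95 mm, 4 to 10 mm high, lying on the robot's side of the cutter. Origin under its middle.
- ring_gauge: Bystander: brass plate 45 by 130 by 6 mm with four holes, lying flat on the robot's side of the cutter. Origin under its centre.
- tray: Bystander: wooden tray 125 by 135 mm, about 25 mm high, with five finished cigars, beyond the cutter. Origin under its centre.
- mould: Bystander: black cigar mould 300 by 150 by 40 mm with cigars in it, to the robot's left. Origin under its centre.
- spray: Bystander: blue bottle 68 mm in diameter, 170 mm high, beyond the cutter on the left. Origin under its centre.
- mug: Bystander: white mug 80 mm in diameter, 92 mm high, to the right. Origin under its centre.
Things that resemble listed ones, but are neither listed nor needed, are in the scene too. Of the things shaped like the cigar, the brown one is meant.

How it is judged:
By the outcome, as a careful person would: the job done as asked, in the order asked, and still so for the second after the job is handed in, with the robot touching nothing.
It also fails if it takes over 51 s, if anything falls off the work surface, if the arm or the gripper's body presses on something with over 40 N, if the wrist force passes 120 N, or if a joint passes its speed limit or range.

ROBOT

A 6-joint arm with a two-finger parallel gripper is mounted at the origin on the work surface. World frame = base frame: x ahead of the robot, y to its left, z up, the work surface at z = 0. Lengths are in m, angles in rad, forces in N, time in s.
With the tool pointing down it reaches from about 0.4 to 0.925 m from the base axis. Payload 3.4 kg.
Tool frame: the origin (TCP) lies midway between the tips of the shut fingers; the grasp point (between the pads) lies env.tcp_to_grasp behind it (env.tcp_to_grasp is the distance from the TCP to the grasp point, in m); z points along the fingers, y is the line along which they close (so a half turn about z gives the same grasp; the last joint's range is limited). The gripper opens to 85 mm and grips with 20 to 120 N. Pads are 22 mm wide; open, the fingers measure 114 mm over their backs; the gripper's body (76 mm by 85 mm) begins 54 mm behind the grasp point. The pads swing forward as they close: fully open they stand 13 mm farther back than shut.
Start: joints at [-1.264, 0.307, 1.506, -0, 1.328, -0.073], TCP at [0.214, -0.534, 0.231] pointing down, gripper open.
Joint ranges: [-3.12, 3.12], [-1.05, 2.28], [0.14, 2.33], [-1.42, 4.57], [0.1, 2.73], [-2.68, 2.68]. Speed limits (rad/s): [2.57, 2.57, 3.14, 3.14, 3.14, 3.14].

INTERFACE

Orientations are given as a rotation vector (axis times angle).
In Python, from bench import env gives the robot as it stands. The module is installed in compiled form; this text tells all that it offers.
- The arm moves only by the tool arm_command, never from a script. Its argument "motion" is one flat list of numbers, 5 for each row, row after row: the shift along the world's x, y, z in cm, then the turn about the world's z in degrees, then the closure, from 0 (fully open) to 1 (shut). A call has 1 to 8 rows; each row is the pose to reach, as a shift and turn from the pose commanded when the call began; what a row does not reach only later rows make up. A row lasts 1/10 s, in which the tool goes at most 50 mm and 8.59 degrees, less where a joint would pass 70% of its speed; a pose out of reach is approached as far as the arm can. A call with a gripper value outside its range is refused whole. The fingers move at their own pace and stop on an object; "force" is the grip in N (left out, the last holds). Time passes only in rows, so rows that repeat a pose let the fingers close. It gives the time, the measured TCP pose, the force, the opening and the grip force at its end, in the units of the state.
- env.read_state(): the state, without advancing time (a new reading comes with each control period).
- env.grab_frame(name): name is "scene" or "top"; returns the picture (400x640x3 uint8, red, green, blue); there is no depth.
- env.get_calibration(name): a dict with "vertical_fov" (degrees; the focal length in pixels is half the picture's height over the tangent of half this angle, whatever the lens; pixels are square), "cx", "cy" (the principal point, pixels), "k1" (the pictures are not rectified: a ray, as slopes to the right and down, at radius r is drawn at 1 + k1 r^2 times it, then the intrinsics apply), "view" (4x4, takes a point from world to camera coordinates). Camera axes: x right, y down, z forward; pixel columns grow to the right and rows downward; lengths in m; the calibration is good to about 2 mm. A picture is of the moment at which its call begins. get_calibration takes no time and is no camera call.
- env.hand_in(): hands the job in; it is judged then, once.
Trained networks look in the newest picture that a camera, given by its name, has taken for a name from the list of things; names that differ only in an ending like _2 or _b are one class to them, and where a whole thing is asked for, a point or a joint stands for the part that bears it (a point fixed in the world has none). Each returns a list of dicts, best first, with "p" (0 to 1); they miss things now and then, are a little off and sometimes report something else, mostly with a low value. They report only what shows in the picture. A call takes as long as a camera call. They do not tell look-alikes from the thing itself.
- env.boxes_of(camera, target): "extent" ([centre column, centre row, width, height] in pixels, round what is visible of it).
The state is a dict: "clock": time; "joint_positions": joint angles; "qvel": joint speeds; "effort": joint torques, N m; "eef_pos": TCP position; "tool_rot": TCP orientation; "ft_force": force on the tool from outside, world axes, zero at the start; "wrist_torque": the same for the moment, N m; "gripper_width": finger opening in m; "grasp_force": force on a finger pad.
Only numpy, scipy, OpenCV 4.12 (cv2) and the standard library are available. Lean on these libraries where they do the work, as an engineer would, in place of code of your own. Each camera call takes 0.05 s, during which the arm holds its last target. There are 200 camera calls.

## Working session

There is one attempt and no reset: what is moved stays moved. The work goes in short steps, Python scripts to look and compute and a tool call to move; the robot and the scene stay as the last step left them, time stands still between calls to the robot, and variables do not carry over. Pictures are saved under pics/ and viewed, at most 10 in all, crops included, and the job is handed in when it is done.

Besides the shell and the picture viewer there is one more tool, called after "Call:" as a command line: name --argument value ..., lists and objects as JSON in quotes. arm_command: Moves the arm, as the interface text tells. Its arguments: {"type":"object","properties":{"motion":{"type":"array","items":{"type":"number"}},"force":{"type":"number"}},"required":["motion"]}

```bash
mkdir -p pics; cat > h.py <<'E'
import numpy as np, cv2
from bench import env
def cal(n):
    c=env.get_calibration(n); f=200/np.tan(np.radians(c['vertical_fov'])/2)
    V=np.array(c['view']); return f,c['cx'],c['cy'],c['k1'],V
def proj(n,P):
    f,cx,cy,k,V=cal(n); P=np.atleast_2d(P); q=P@V[:3,:3].T+V[:3,3]
    s=q[:,:2]/q[:,2:]; s=s*(1+k*(s**2).sum(1,keepdims=True)); return s*f+[cx,cy]
def ray(n,uv,z):
    f,cx,cy,k,V=cal(n); d=(np.atleast_2d(uv)-[cx,cy])/f; s=d.copy()
    for _ in range(30): s=d/(1+k*(s**2).sum(1,keepdims=True))
    r=np.c_[s,np.ones(len(s))]@V[:3,:3]; o=-V[:3,:3].T@V[:3,3]
    return o+r*((z-o[2])/r[:,2:])
def save(n,name):
    im=env.grab_frame(n); cv2.imwrite('pics/'+name,im[...,::-1]); return im
E
python3 - <<'E'
from h import *
for n in('top','scene'):
    save(n,n+'0.png'); f,cx,cy,k,V=cal(n); print(n,f,cx,cy,k,-V[:3,:3].T@V[:3,3])
    for t in['cutter','stop','cigar','red_mark','blue_mark','lever','chaveta','ring_gauge']:
        print(t,[(round(b['p'],2),np.round(b['extent'])) for b in env.boxes_of(n,t)][:4])
print(env.read_state(), env.tcp_to_grasp)
E
```

```text
top 372.5055466475786 318.71334402551986 198.33308791727617 -0.03838355898412622 [0.47457488 0.00298314 1.11550913]
cutter [(0.86, array([323., 177., 116., 102.]))]
stop [(0.52, array([290., 194.,  10.,  20.]))]
cigar [(0.89, array([472., 240.,  59.,  19.])), (0.83, array([401., 268.,  58.,  24.])), (0.82, array([345., 203.,  64.,  18.])), (0.76, array([232., 281.,  62.,  22.]))]
red_mark []
blue_mark [(0.23, array([292., 193.,  13.,  22.]))]
lever [(0.87, array([346., 156.,  23.,  63.]))]
chaveta [(0.64, array([337., 248.,  32.,  39.]))]
ring_gauge [(0.64, array([275., 230.,  44.,  25.]))]
scene 418.36103134326527 319.8946590213745 198.38513846958972 -0.06641561069860828 [ 1.30571148 -0.15915     1.07383118]
cutter [(0.61, array([310., 235., 108.,  49.]))]
stop [(0.71, array([342., 221.,  13.,  21.]))]
cigar [(0.94, array([289., 225.,  60.,  12.])), (0.76, array([367., 160.,  52.,   9.])), (0.52, array([228., 193.,  56.,   8.])), (0.3, array([343., 222.,   6.,  23.]))]
red_mark []
blue_mark []
lever [(0.62, array([297., 247.,   9.,  33.]))]
chaveta [(0.96, array([287., 199.,  30.,  27.])), (0.21, array([312., 236., 110.,  55.]))]
ring_gauge [(0.8, array([346., 196.,  36.,  14.]))]
{'clock': 0.9, 'joint_positions': array([-1.26348692e+00,  3.06787580e-01,  1.50638764e+00,  2.09638798e-05,
        1.32839044e+00, -7.34764698e-02]), 'qvel': array([ 0.00087001,  0.00138482,  0.00046932,  0.0009904 , -0.00161625,
       -0.00099768]), 'effort': array([ 3.17351733e-04, -4.57457185e+01, -2.52340811e+01, -1.42432723e-04,
        6.28803991e-04, -1.01912309e-05]), 'eef_pos': array([ 0.21370054, -0.53383099,  0.2313167 ]), 'tool_rot': array([3.08480141e+00, 5.94517516e-01, 3.66956734e-05]), 'ft_force': array([-0.09347232,  0.85044401, -0.16399081]), 'wrist_torque': array([ 0.00694312,  0.02160336, -0.01075776]), 'grasp_force': 0.0, 'gripper_width': 0.08524542905746314} 0.0187
```

```bash
python3 - <<'E'
import cv2
a=cv2.imread('pics/top0.png'); cv2.imwrite('pics/top0c.png',cv2.resize(a[130:290,220:420],None,fx=4,fy=3.75,interpolation=cv2.INTER_CUBIC)[:600])
E
```

```text
(no output)
```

View pics/top0.png

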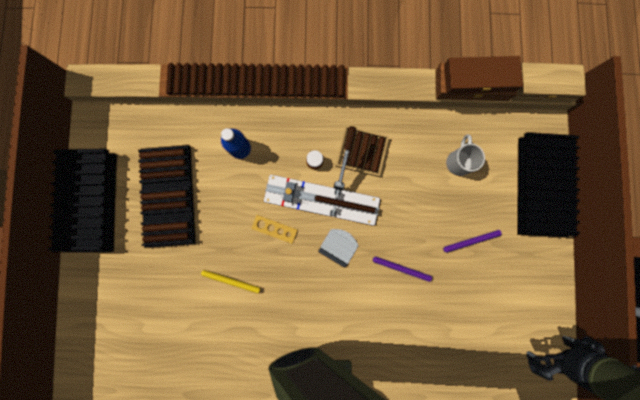

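View pics/top0c.png

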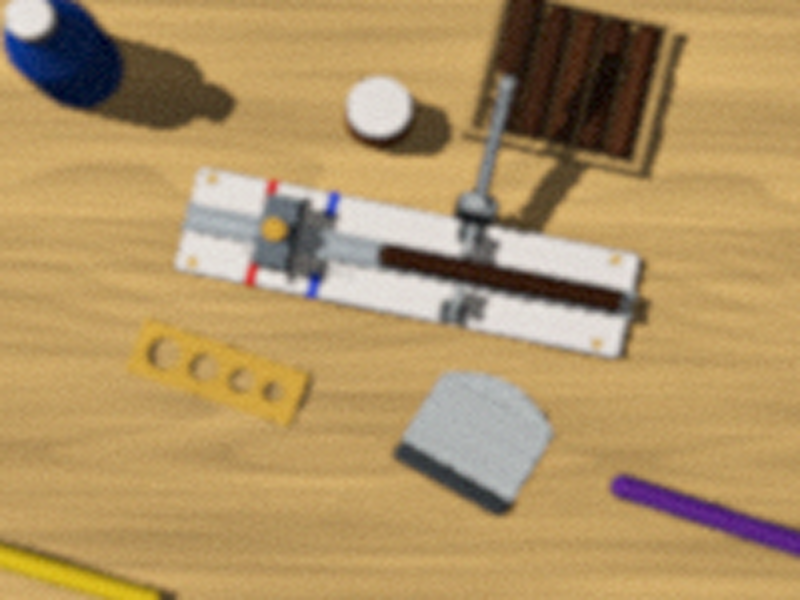

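The brown cigar lies in the trough with its centre near (345,203). The look-alikes are yellow at (232,281), purple at (401,268) and purple at (472,240). There are also tray cigars at (363,150) and mould cigars at (165,195). The stop is near (291,192). Red tape shows at its far-left edge, about (288,180) and (283,203); blue is to its right at (303,184) and (298,207).

```bash
python3 - <<'E'
from h import *
for n,(r0,r1,c0,c1) in(('top',(165,235,255,390)),('scene',(195,265,240,380))):
    im=cv2.imread(f'pics/{n}0.png')[r0:r1,c0:c1].astype(int); B,G,R=im[...,0],im[...,1],im[...,2]
    masks={'red':(R>G+70)&(R>B+70)&(abs(G-B)<45),'blue':(B>R+60)&(B>G+40),'brass':(R>B+60)&(G>B+25)&(R>130)&(R<G+90)}
    for m in('red','blue'):
        k,l,s,c=cv2.connectedComponentsWithStats(masks[m].astype(np.uint8))
        for i in range(1,k):
            if s[i,4]<3: continue
            w=(R-G if m=='red' else B-R)*(cv2.dilate((l==i).astype(np.uint8),np.ones((3,3)))>0); w=np.clip(w-15,0,None)
            v,u=np.mgrid[r0:r1,c0:c1]; uv=[(w*u).sum()/w.sum(),(w*v).sum()/w.sum()]
            print(n,m,s[i,4],np.round(uv,2),np.round(ray(n,uv,.0165)[0],4))
def c2(X,Y): return [220+X/4-.4,130+Y/3.75-.4]
print('corners',np.round(ray('top',[c2(203,168),c2(178,270),c2(640,255),c2(620,352)],.016),4))
print('cigar head, foot',np.round(ray('top',[c2(380,256),c2(618,300)],.036),4))
print('stop face top edge',np.round(ray('top',[c2(308,200),c2(290,275)],.056),4), 'screw',ray('top',[c2(274,229)],.066))
a=cv2.imread('pics/scene0.png'); cv2.imwrite('pics/scene0c.png',cv2.resize(a[195:265,240:380],None,fx=5.6,fy=5.6,interpolation=cv2.INTER_CUBIC))
E
```

```text
top red 8 [287.69 179.04] [0.627  0.0917 0.0165]
top red 14 [282.3  203.09] [0.555  0.1059 0.0165]
top blue 12 [302.69 183.98] [0.6129 0.0468 0.0165]
top blue 12 [297.9  205.82] [0.5477 0.0596 0.0165]
scene red 12 [347.82 234.17] [0.6243 0.0905 0.0165]
scene blue 5 [331.02 216.76] [0.5476 0.0582 0.0165]
scene blue 9 [332.59 235.04] [0.6158 0.0447 0.0165]
corners [[ 0.6401  0.1437  0.016 ]
 [ 0.5585  0.1599  0.016 ]
 [ 0.5763 -0.1823  0.016 ]
 [ 0.4994 -0.1677  0.016 ]]
cigar head, foot [[ 0.5704  0.0105  0.036 ]
 [ 0.5392 -0.163   0.036 ]]
stop face top edge [[0.6107 0.0627 0.056 ]
 [0.553  0.0742 0.056 ]] screw [[0.58690511 0.08571395 0.066     ]]
```

View pics/scene0c.png

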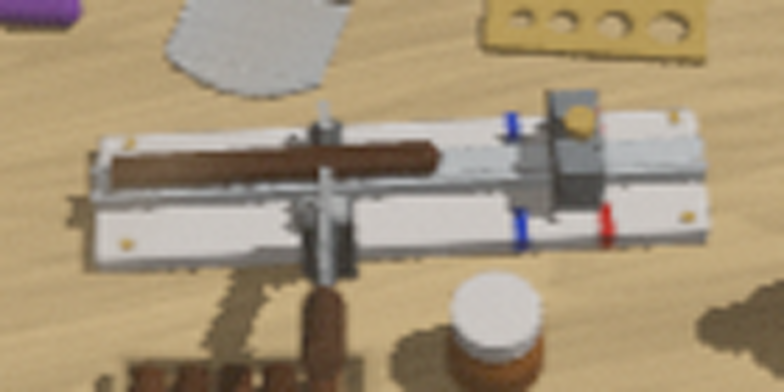

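The scene crop shows the blue tape short of the stop's face (face at crop x≈548). The red tape is past it at about crop (605,225), so the stop must go about 30 mm towards cutter +y. The cigar's head (crop 438,158) leaves a gap of about 58 mm for the shut fingers.

Call:
arm_command --motion '[2.6, 4.1, 0, 4.1, 1, 5.2, 8.2, 0, 8.2, 1, 7.8, 12.3, 0, 12.3, 1, 10.4, 16.4, 0, 16.4, 1, 13, 20.5, 0, 20.5, 1, 15.6, 24.6, 0, 24.6, 1, 18.2, 28.7, 0, 28.7, 1, 20.8, 32.9, 0, 32.8, 1]'

```text
clock: 1.7
eef_pos: [0.4226, -0.2032, 0.2317]
tool_rot: [2.789, 1.444, 0.001]
ft_force: [0.1, -0.6, 0.3]
gripper_width: 0.0001
grasp_force: 0.0
```

Call:
arm_command --motion '[2.6, 4.1, 0, 4.1, 1, 5.2, 8.2, 0, 8.2, 1, 7.8, 12.3, 0, 12.3, 1, 10.4, 16.4, 0, 16.4, 1, 13, 20.5, 0, 20.5, 1, 15.6, 24.6, 0, 24.7, 1, 15.6, 24.6, 0, 24.7, 1, 15.6, 24.6, 0, 24.7, 1]'

```text
clock: 2.5
eef_pos: [0.5779, 0.0423, 0.2309]
tool_rot: [-2.416, -2.008, 0.001]
ft_force: [-0.8, -0.8, 0.2]
gripper_width: -0.0
grasp_force: 0.0
```

Call:
arm_command --motion '[0, 0, -4, 0, 1, 0, 0, -8, 0, 1, 0, 0, -12, 0, 1, 0, 0, -13.5, 0, 1, 0, 0, -14.5, 0, 1, 0, 0, -14.5, 0, 1]'

```text
clock: 3.1
eef_pos: [0.5764, 0.04, 0.0853]
tool_rot: [-2.419, -2.002, 0.004]
ft_force: [-0.2, 0.3, -0.7]
gripper_width: 0.0001
grasp_force: 0.0
```

```bash
python3 - <<'E'
from h import *
a=save('scene','s1.png')[...,::-1]; b=save('top','t1.png')[...,::-1]
f=lambda x:cv2.resize(x,(700,290),interpolation=cv2.INTER_CUBIC)
cv2.imwrite('pics/c1.png',np.vstack([f(a[180:268,225:437][:, :]),f(b[155:243,235:447])]))
p=env.read_state()['eef_pos'];print(p,proj('scene',p),proj('top',p))
E
```

```text
[0.57831924 0.04043326 0.08729381] [[328.23059445 211.7374895 ]] [[303.76091289 193.20019223]]
```

View pics/c1.png

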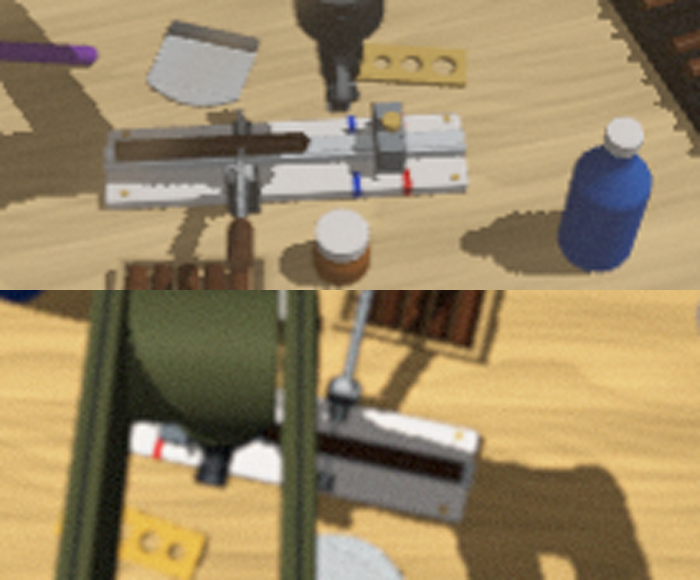

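The upper half shows the shut fingertips at about (342,105), just above the gap between the cigar's head (308,143) and the stop's face (375,135). There is room to descend.

Call:
arm_command --motion '[0, 0, -1.5, 0, 1, 0, 0, -3, 0, 1, 0, 0, -4.2, 0, 1, 0, 0, -4.7, 0, 1, 0, 0, -4.7, 0, 1]'

```text
clock: 3.7
eef_pos: [0.5776, 0.0411, 0.0392]
tool_rot: [-2.418, -2.005, 0.001]
ft_force: [0.4, 0.6, -0.4]
gripper_width: 0.0001
grasp_force: 0.0
```

```bash
python3 - <<'E'
from h import *
s=env.read_state();print(s['eef_pos'],s['ft_force'])
E
```

```text
[0.57757703 0.041109   0.03921632] [ 0.42166878  0.55965415 -0.4246223 ]
```

Call:
arm_command --motion '[0.06, 0.29, 0, 0, 1, 0.11, 0.59, 0, 0, 1, 0.17, 0.88, 0, 0, 1, 0.22, 1.18, 0, 0, 1, 0.26, 1.38, 0, 0, 1, 0.3, 1.57, 0, 0, 1, 0.33, 1.77, 0, 0, 1, 0.37, 1.97, 0, 0, 1]'

```text
clock: 4.5
eef_pos: [0.5814, 0.061, 0.0393]
tool_rot: [-2.419, -2.005, 0.0]
ft_force: [-0.4, -0.0, 0.4]
gripper_width: -0.0001
grasp_force: 0.0
```

Call:
arm_command --motion '[0.04, 0.2, 0, 0, 1, 0.07, 0.39, 0, 0, 1, 0.11, 0.59, 0, 0, 1, 0.15, 0.79, 0, 0, 1, 0.19, 0.98, 0, 0, 1, 0.22, 1.18, 0, 0, 1, 0.28, 1.48, 0, 0, 1, 0.28, 1.48, 0, 0, 1]'

```text
clock: 5.3
eef_pos: [0.5841, 0.075, 0.0393]
tool_rot: [2.418, 2.005, -0.002]
ft_force: [-0.7, -4.6, 0.5]
gripper_width: 0.0001
grasp_force: 2.3
```

```bash
python3 - <<'E'
from h import *
a=save('scene','s2.png')[...,::-1]
cv2.imwrite('pics/c2.png',cv2.resize(a[195:260,290:390],None,fx=8,fy=8,interpolation=cv2.INTER_CUBIC))
p=env.read_state();print(p['eef_pos'],p['ft_force'])
E
```

```text
[0.58412054 0.07499378 0.03929414] [-0.14183324 -4.43380464  0.86105816]
```

View pics/c2.png

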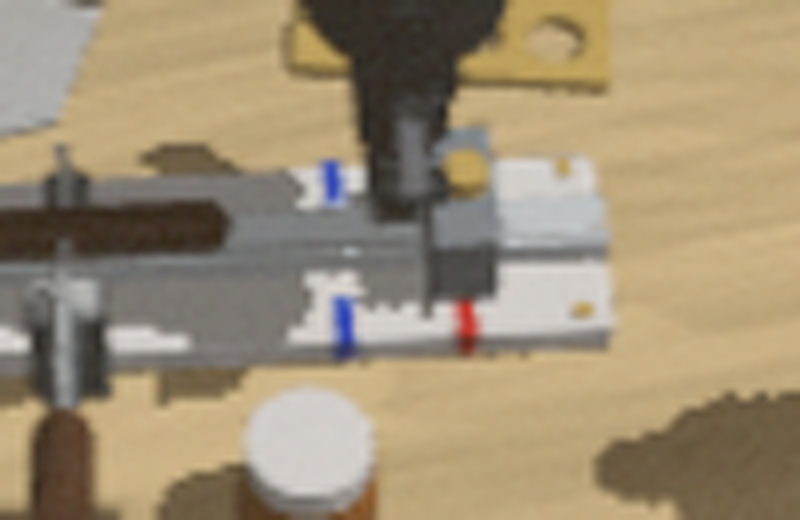

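The crop shows the fingertip on the stop's face. The face pointer is at crop (428,310) and the red tape centre is about 36 px right of it at the same row, which is roughly 13.7 mm. My contact estimate also gives 13.7 mm.

Call:
arm_command --motion '[0.04, 0.2, 0, 0, 1, 0.07, 0.39, 0, 0, 1, 0.11, 0.59, 0, 0, 1, 0.15, 0.79, 0, 0, 1, 0.19, 0.98, 0, 0, 1, 0.22, 1.18, 0, 0, 1, 0.25, 1.32, 0, 0, 1, 0.25, 1.32, 0, 0, 1]'

```text
clock: 6.15
eef_pos: [0.5867, 0.0885, 0.0393]
tool_rot: [2.418, 2.005, -0.0]
ft_force: [-0.3, -4.3, 0.7]
gripper_width: 0.0003
grasp_force: 2.3
```

Call:
arm_command --motion '[-0.05, -0.3, 0, 0, 1, -0.2, -1, 0, 0, 1, -0.37, -1.97, 0, 0, 1, -0.37, -1.97, 2, 0, 1, -0.37, -1.97, 6, 0, 1, -0.37, -1.97, 10, 0, 1, -0.37, -1.97, 10, 0, 1]'

```text
clock: 6.85
eef_pos: [0.5871, 0.0689, 0.1451]
tool_rot: [2.414, 2.0, 0.015]
ft_force: [0.7, 0.3, -0.0]
gripper_width: -0.0001
grasp_force: 0.0
```

```bash
python3 - <<'E'
from h import *
a=save('scene','s3.png')[...,::-1]
cv2.imwrite('pics/c3.png',cv2.resize(a[205:255,310:390],None,fx=10,fy=10,interpolation=cv2.INTER_CUBIC))
p=env.read_state();print(p['eef_pos'],p['ft_force'])
E
```

```text
[0.58537366 0.06887685 0.14257632] [ 0.52302321  1.25443559 -0.12240122]
```

View pics/c3.png

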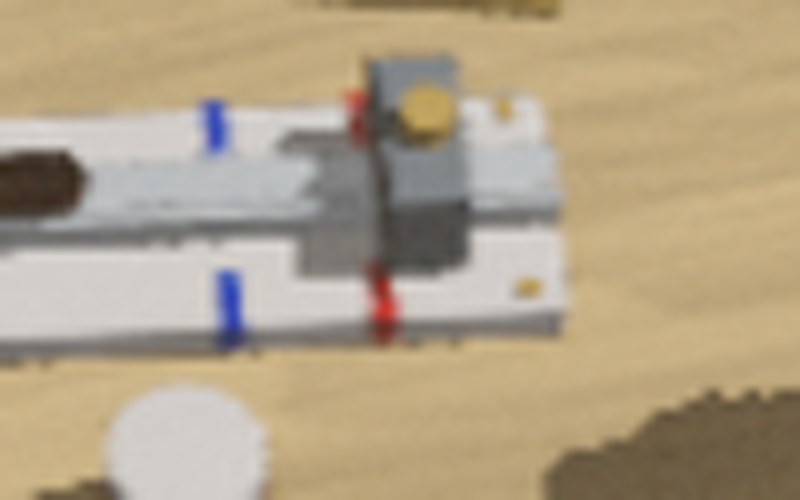

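The crop shows the pointer at about (379,270) lying on the red tape (365–395), within about 1 mm of its centre line. The stop is set. Next I go to the cigar's foot.

Call:
arm_command --motion '[-0.76, -3.8, 0, 0, 1, -1.52, -7.6, 0, 0, 1, -2.29, -11.4, 0, 0, 1, -3.05, -15.2, 0, 0, 1, -3.81, -19, 0, 0, 1, -4.58, -22.9, 0, 0, 1, -5.35, -26.7, 0, 0, 1, -5.35, -26.7, 0, 0, 1]'

```text
clock: 7.7
eef_pos: [0.5277, -0.2021, 0.1378]
tool_rot: [-2.423, -1.999, 0.003]
ft_force: [-0.7, 0.4, 0.2]
gripper_width: -0.0003
grasp_force: 0.0
```

Call:
arm_command --motion '[0, 0, -1, 0, 1, 0, 0, -4, 0, 1, 0, 0, -7, 0, 1, 0, 0, -7, 0, 1, 0, 0, -7, 0, 1]'

```text
clock: 8.2
eef_pos: [0.5286, -0.1961, 0.0682]
tool_rot: [-2.415, -2.004, 0.002]
ft_force: [0.8, 0.2, 0.1]
gripper_width: 0.0003
grasp_force: 0.0
```

```bash
python3 - <<'E'
from h import *
a=save('scene','s4.png')[...,::-1]
cv2.imwrite('pics/c4.png',cv2.resize(a[180:260,230:370],None,fx=5.6,fy=5.6,interpolation=cv2.INTER_CUBIC))
p=env.read_state();print(p['eef_pos'],p['ft_force'])
d=p['eef_pos'][:2]-[.5686,-.0116];print(d@[.1857,.9826],d@[.9826,-.1857])
E
```

```text
[ 0.52972809 -0.1968485   0.06934486] [ 0.43229072 -0.05513218  0.18798429]
-0.18924369322939613 -0.003794894919933983
```

View pics/c4.png

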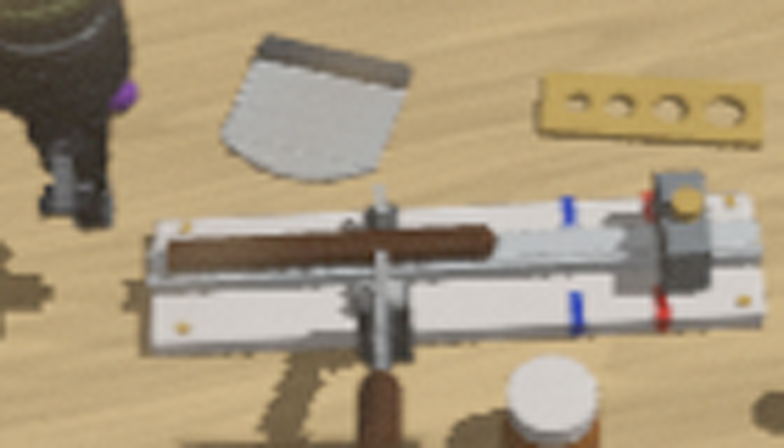

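The crop shows the fingers beyond the foot end of the board, in line with the cigar, whose foot is at (168,257). The stop is still on red and the lever is still back.

Call:
arm_command --motion '[0.25, -0.05, -1.2, 0, 1, 0.25, -0.05, -2.4, 0, 1, 0.25, -0.05, -3.3, 0, 1, 0.25, -0.05, -3.3, 0, 1, 0.25, -0.05, -3.3, 0, 1]'

```text
clock: 8.75
eef_pos: [0.5316, -0.1982, 0.0359]
tool_rot: [-2.418, -2.004, 0.001]
ft_force: [-0.8, -0.5, 0.0]
gripper_width: 0.0001
grasp_force: 0.0
```

Call:
arm_command --motion '[0.07, 0.39, 0, 0, 1, 0.15, 0.79, 0, 0, 1, 0.22, 1.18, 0, 0, 1, 0.3, 1.57, 0, 0, 1, 0.37, 1.97, 0, 0, 1, 0.45, 2.36, 0, 0, 1, 0.52, 2.75, 0, 0, 1, 0.6, 3.14, 0, 0, 1]'

```text
clock: 9.55
eef_pos: [0.5381, -0.1667, 0.0363]
tool_rot: [2.418, 2.005, -0.0]
ft_force: [0.2, -1.0, -0.1]
gripper_width: -0.0001
grasp_force: 0.2
```

Call:
arm_command --motion '[0.07, 0.39, 0, 0, 1, 0.15, 0.79, 0, 0, 1, 0.22, 1.18, 0, 0, 1, 0.3, 1.57, 0, 0, 1, 0.37, 1.97, 0, 0, 1, 0.45, 2.36, 0, 0, 1, 0.52, 2.75, 0, 0, 1, 0.6, 3.14, 0, 0, 1]'

```text
clock: 10.35
eef_pos: [0.544, -0.1352, 0.0363]
tool_rot: [-2.419, -2.005, 0.0]
ft_force: [-0.5, -0.7, -0.7]
gripper_width: 0.0005
grasp_force: 0.2
```

```bash
python3 - <<'E'
from h import *
a=save('scene','s5.png')[...,::-1]
cv2.imwrite('pics/c5.png',cv2.resize(a[180:260,230:370],None,fx=5.6,fy=5.6,interpolation=cv2.INTER_CUBIC))
p=env.read_state();print(p['eef_pos'],p['ft_force'])
d=p['eef_pos'][:2]-[.5686,-.0116];print(d@[.1857,.9826],d@[.9826,-.1857])
E
```

```text
[ 0.54404459 -0.13462628  0.03628231] [-0.49731353  0.74319983  0.08569906]
-0.12544556210302704 -0.0012821698219634137
```

View pics/c5.png

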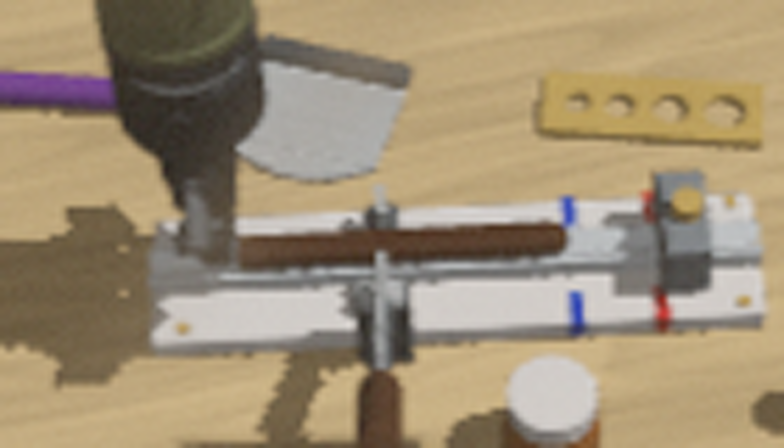

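The crop shows the fingers at the foot pushing the cigar. The head is at (567,238) and the stop face is at about x≈655, so roughly 47 mm remains.

Call:
arm_command --motion '[0.09, 0.49, 0, 0, 1, 0.19, 0.98, 0, 0, 1, 0.28, 1.47, 0, 0, 1, 0.37, 1.97, 0, 0, 1, 0.46, 2.46, 0, 0, 1, 0.56, 2.95, 0, 0, 1, 0.65, 3.44, 0, 0, 1, 0.71, 3.73, 0, 0, 1]'

```text
clock: 11.2
eef_pos: [0.5512, -0.0977, 0.0363]
tool_rot: [-2.418, -2.005, -0.0]
ft_force: [0.0, -0.3, 0.5]
gripper_width: -0.0002
grasp_force: 0.2
```

Call:
arm_command --motion '[0.02, 0.1, 0, 0, 1, 0.04, 0.2, 0, 0, 1, 0.06, 0.29, 0, 0, 1, 0.06, 0.29, 0, 0, 1]'

```text
clock: 11.6
eef_pos: [0.5516, -0.0953, 0.0363]
tool_rot: [-2.419, -2.005, 0.0]
ft_force: [0.9, 0.5, -0.3]
gripper_width: -0.0001
grasp_force: 0.0
```

Call:
arm_command --motion '[0.02, 0.1, 0, 0, 1, 0.04, 0.2, 0, 0, 1, 0.06, 0.29, 0, 0, 1, 0.07, 0.39, 0, 0, 1, 0.07, 0.39, 0, 0, 1]'

```text
clock: 12.1
eef_pos: [0.5524, -0.0913, 0.0363]
tool_rot: [-2.418, -2.005, -0.0]
ft_force: [0.1, 0.4, -0.0]
gripper_width: -0.0001
grasp_force: 0.0
```

Call:
arm_command --motion '[0.01, 0.05, 0, 0, 1, 0.02, 0.1, 0, 0, 1, 0.02, 0.1, 0, 0, 1]'

```text
clock: 12.4
eef_pos: [0.5526, -0.0904, 0.0363]
tool_rot: [-2.418, -2.005, -0.0]
ft_force: [0.9, -0.4, 0.7]
gripper_width: 0.0003
grasp_force: 0.0
```

Call:
arm_command --motion '[0.01, 0.05, 0, 0, 1, 0.02, 0.1, 0, 0, 1, 0.02, 0.1, 0, 0, 1]'

```text
clock: 12.7
eef_pos: [0.5528, -0.0894, 0.0363]
tool_rot: [-2.419, -2.005, -0.0]
ft_force: [0.7, 0.4, -0.8]
gripper_width: 0.0
grasp_force: 0.0
```

Call:
arm_command --motion '[0.01, 0.05, 0, 0, 1, 0.02, 0.1, 0, 0, 1, 0.02, 0.1, 0, 0, 1]'

```text
clock: 13.0
eef_pos: [0.553, -0.0883, 0.0363]
tool_rot: [-2.418, -2.005, 0.0]
ft_force: [-0.6, -1.3, -0.7]
gripper_width: -0.0005
grasp_force: 0.0
```

Call:
arm_command --motion '[0.01, 0.05, 0, 0, 1, 0.01, 0.05, 0, 0, 1]'

```text
clock: 13.2
eef_pos: [0.553, -0.0882, 0.0363]
tool_rot: [2.418, 2.005, -0.001]
ft_force: [-0.4, -2.3, 0.2]
gripper_width: 0.0001
grasp_force: 0.8
```

```bash
python3 - <<'E'
from h import *
a=save('scene','s6.png')[...,::-1]
cv2.imwrite('pics/c6.png',cv2.resize(a[195:250,260:370],None,fx=7.2,fy=7.2,interpolation=cv2.INTER_CUBIC))
p=env.read_state();print(p['eef_pos'],p['ft_force'],p['grasp_force'])
E
```

```text
[ 0.55303806 -0.08818539  0.03632403] [-1.09677547 -1.54957692  0.26264521] 0.8904493661248125
```

View pics/c6.png

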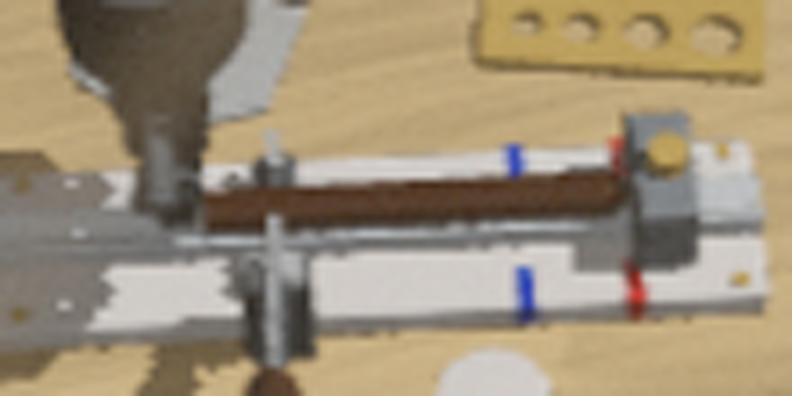

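The crop shows the head at the stop face (628,190), with the stop pointer still on the red tape (635,270). The contact force is about 2 N and the TCP is at cutter y = −78.2 mm, against −78.3 mm expected for touching. I'll back off now.

Call:
arm_command --motion '[-0.01, -0.05, 0, 0, 1, -0.04, -0.2, 0, 0, 1, -0.15, -0.8, 0, 0, 1, -0.37, -1.97, 0, 0, 1, -0.56, -2.95, 0, 0, 1, -0.56, -2.95, 2, 0, 1, -0.56, -2.95, 6, 0, 1, -0.56, -2.95, 10, 0, 1]'

```text
clock: 14.05
eef_pos: [0.5463, -0.1183, 0.1365]
tool_rot: [-2.418, -2.002, 0.003]
ft_force: [1.2, -0.6, 0.3]
gripper_width: 0.0001
grasp_force: 0.0
```

Call:
arm_command --motion '[-1, -3, 2, 0, 1, -2, -7, 4, 0, 1, -3, -11, 5, 0, 1, -4, -15, 5, 0, 1, -4, -17, 5, 0, 1, -4, -17, 5, 0, 1]'

```text
clock: 14.65
eef_pos: [0.5071, -0.2909, 0.1862]
tool_rot: [2.422, 1.999, -0.0]
ft_force: [-0.4, 0.6, 0.3]
gripper_width: -0.0
grasp_force: 0.0
```

```bash
python3 - <<'E'
from h import *
a=save('scene','s7.png')[...,::-1]
save('top','t7.png')
cv2.imwrite('pics/c7.png',cv2.resize(a[195:265,250:370],None,fx=6.6,fy=6.6,interpolation=cv2.INTER_CUBIC))
print(env.read_state()['clock'])
E
```

```text
14.75
```

View pics/c7.png

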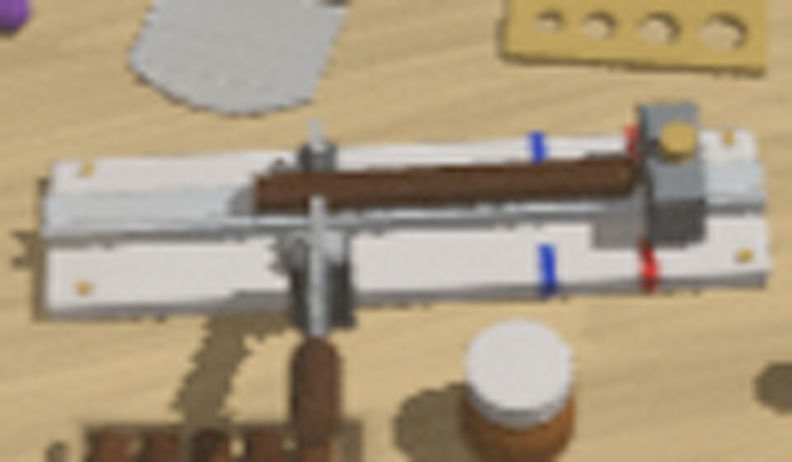

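The crop shows the cigar's head against the stop at (638,175) and the index pointer on red at (647,247). The lever is still back and the arm is clear.

```bash
python3 -c "
from bench import env
print(env.hand_in())"
```

```text
the job is handed in; nothing more can be done
None
```

The job is handed in at about 15 s: the stop's index line is on the red tape to within about 1 mm, the cigar's head touches the stop, and the lever is still parked back.

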